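# Gauge the spacer sleeves and sort out the rejects

## Task

Test the three steel spacer sleeves on the gauge, one lane after the other from the robot's left to its right: slide each sleeve along its lane onto its sprung gauge pin. A sleeve that slides on right up to the back wall passes and stays there, fully home; if one balks on its pin, do not force it (the pin must not be driven deep into the wall), and put that sleeve in the white bowl. Leave the other things on the trolley where they are.

Things in the scene. Friction and masses are not known exactly. Their poses are not given: they have to be found in the camera images.
- sleeve_a: One of three look-alike steel spacer sleeves (tubes): outside diameter 30 mm, length 40 mm, mouths 18 mm wide; some are narrower inside, behind the mouth or part way in, so the pin will not pass. Lies in a lane of the gauge. Origin: centre of its underside, 15 mm below the tube axis; x along the tube towards the gauge wall; z up.
- sleeve_b: One of three look-alike steel spacer sleeves (tubes): outside diameter 30 mm, length 40 mm, mouths 18 mm wide; some are narrower inside, behind the mouth or part way in, so the pin will not pass. Lies in a lane of the gauge. Origin: centre of its underside, 15 mm below the tube axis; x along the tube towards the gauge wall; z up.
- sleeve_c: One of three look-alike steel spacer sleeves (tubes): outside diameter 30 mm, length 40 mm, mouths 18 mm wide; some are narrower inside, behind the mouth or part way in, so the pin will not pass. Lies in a lane of the gauge. Origin: centre of its underside, 15 mm below the tube axis; x along the tube towards the gauge wall; z up.
- gauge: Fixed gauge: wooden plate 200 x 200 x 12 mm with 3 lanes along x at y = +60 (left), 0, -60 mm. Lane floor: the plate top, between two rails 6 mm wide, 8 mm high, 29.6 mm apart inside. At the far end an aluminium wall (x = 60 to 100 mm, top at z = 56 mm) from which a pin sticks out over each lane. Origin: centre of the plate underside; x leads away from the robot to the wall, z up.
- pin_1: Gauge pin of the left lane: horizontal steel pin 14 mm in diameter, standing 34 mm out of the back wall, axis 15 mm above the lane floor. Origin: centre of its free end; x along the pin towards the wall. A spring holds it out: it yields along its axis from about 4 N, rising 0.3 N per mm, 20 mm to its hard stop.
- home_1 (a point): Left lane: where a sleeve's origin is when it is fully home on the pin: on the lane floor, its far end against the back wall.
- pin_2: Gauge pin of the middle lane: horizontal steel pin 14 mm in diameter, standing 34 mm out of the back wall, axis 15 mm above the lane floor. Origin: centre of its free end; x along the pin towards the wall. A spring holds it out: it yields along its axis from about 4 N, rising 0.3 N per mm, 20 mm to its hard stop.
- home_2 (a point): Middle lane: where a sleeve's origin is when it is fully home on the pin: on the lane floor, its far end against the back wall.
- pin_3: Gauge pin of the right lane: horizontal steel pin 14 mm in diameter, standing 34 mm out of the back wall, axis 15 mm above the lane floor. Origin: centre of its free end; x along the pin towards the wall. A spring holds it out: it yields along its axis from about 4 N, rising 0.3 N per mm, 20 mm to its hard stop.
- home_3 (a point): Right lane: where a sleeve's origin is when it is fully home on the pin: on the lane floor, its far end against the back wall.
- bowl: White ceramic bowl for the rejects, rim diameter 170 mm, 60 mm high, loose. Origin: centre of its underside.
- nail_tray: Bystander: grey plastic nail tray 130 x 160 x 35 mm with nails. Origin: centre of its underside.
- hammer: Bystander: fibreglass hammer 300 mm long, lying along its x axis. Origin: middle of its underside.
- spacer_block: Bystander: wooden block 60 x 140 x 40 mm. Origin: centre of its underside.
- alu_box: Bystander: aluminium box with a press button catch, 134 x 204 x 74 mm. Origin: centre of its underside.
There are look-alikes about, which are no part of the job. Leave any blue look-alike of the sleeve_b alone.

How it is judged:
By the outcome, as a careful person would: the job done as asked, in the order asked, and still so for the second after the job is handed in, with the robot touching nothing.
It also fails if it takes over 72 s, if anything falls off the work surface, if the arm or the gripper's body presses on something with over 40 N, if the wrist force passes 120 N, or if a joint passes its speed limit or range.

## Robot

A 6-joint arm with a two-finger parallel gripper is mounted at the origin on the work surface. World frame = base frame: x ahead of the robot, y to its left, z up, the work surface at z = 0. Lengths are in m, angles in rad, forces in N, time in s.
With the tool pointing down it reaches from about 0.35 to 0.975 m from the base axis. Payload 7.1 kg.
Tool frame: the origin (TCP) lies at the very end of the fingers, on their centre line; the grasp point (between the pads) lies 19 mm behind it (ctrl.grip_depth is the distance from the TCP to the grasp point, in m); z points along the fingers, x is the direction in which the jaws open and shut, and the axes are right-handed (so a half turn about z gives the same grasp; the last joint's range is limited). The gripper opens to 88 mm and grips with 3 to 60 N. Pads are 20 mm wide; open, the fingers measure 115 mm over their backs; the gripper's body (75 mm by 178 mm) begins 61 mm behind the grasp point.
Start: joints at [-1.331, 0.423, 1.63, -0, 1.089, -0.019], TCP at [0.16, -0.604, 0.223] pointing down, gripper open.
Joint ranges: [-3, 3], [-0.9, 2.11], [0.09, 2.58], [-1.31, 4.45], [0.11, 2.69], [-2.54, 2.54]. Speed limits (rad/s): [2.39, 2.39, 3.01, 3.14, 3.14, 3.14].

## Interface

Orientations are given as [roll, pitch, yaw] about the fixed x, y, z axes, in that order (R = Rz(yaw) Ry(pitch) Rx(roll)).
In Python, from station import ctrl gives the robot as it stands. Calls block until the motion is done:
- ctrl.move_ptp(position, orientation): joint-space move of the TCP to a pose.
- ctrl.movel(position, feed=0.15, orientation=None, force_limit=None): straight line of the TCP; orientation=None keeps the orientation; feed is the mean speed in m/s. With force_limit (N) it stops when the force on the tool has changed by that much, and returns True; else False.
- ctrl.move_joints(angles): joint-space move.
- ctrl.grip(opening): opening from 0.0 (shut) to 1.0 (fully open); the grip force is fixed at half the most; returns when the fingers have stopped.
- ctrl.sleep(seconds).
- ctrl.ik(position, orientation): joint angles nearest the present ones, or None.
- ctrl.read_state(): the state.
- ctrl.get_image(name): name is "side" or "top" or "wrist"; returns a dict with "pixels" (384x512x3 uint8, blue, green, red), "intrinsics" (3x3 intrinsics, pixels), "D" ([k1, k2, p1, p2, k3] as OpenCV has them; the pictures are not rectified), "rvec" (rotation vector, rad) and "tvec" (3), from world to camera coordinates, as OpenCV has them. Camera axes: x right, y down, z forward; pixel columns grow to the right and rows downward; lengths in m; the calibration is good to about 2 mm. A picture is of the moment at which its call begins. There is no depth.
A pose or a line that the arm cannot do raises ctrl.Unreachable and nothing moves.
- ctrl.finish_job(): hands the job in, once; it reports no verdict.
The state is a dict: "time_s": time; "qpos": joint angles; "dq": joint speeds; "joint_torque": joint torques, N m; "position": TCP position; "eef_rot": TCP orientation; "wrist_force": force on the tool from outside, world axes, zero at the start; "ft_torque": the same for the moment, N m; "grip_width": opening from 0.0 (shut) to 1.0 (fully open).
Only numpy, scipy, OpenCV 4.12 (cv2) and the standard library are available. Lean on these libraries where they do the work, as an engineer would, in place of code of your own. Each camera call takes 0.05 s, during which the arm holds its last target.

## Working session

There is one attempt and no reset: what is moved stays moved. The work goes in short steps, each a Python script; the robot and the scene stay as the last script left them, time stands still between calls to the robot, and variables do not carry over. Pictures are saved under pics/ and viewed, and the job is handed in when it is done.

```bash
ls; mkdir -p pics
python3 - <<'E'
from station import ctrl
import cv2
for n in ["side","top","wrist"]:
    im=ctrl.get_image(n); cv2.imwrite(f"pics/{n}0.png",im["pixels"])
    print(n,im["intrinsics"],im["D"],im["rvec"],im["tvec"])
print(ctrl.read_state())
E
```

```text
pics
side [[410.07227739   0.         246.13114809]
 [  0.         410.07227739 185.28657804]
 [  0.           0.           1.        ]] [-0.0024499  0.         0.         0.         0.       ] [ 2.36305677 -0.15766643  0.03794074] [-0.56979034  0.10829732  0.81569403]
top [[350.53315696   0.         254.15616874]
 [  0.         350.53315696 191.90367907]
 [  0.           0.           1.        ]] [-0.05111572  0.          0.          0.          0.        ] [ 2.1682508  -2.03990998  0.21612427] [-0.02741744  0.57724717  0.81516262]
wrist [[289.58551583   0.         251.4420906 ]
 [  0.         289.58551583 189.81585196]
 [  0.           0.           1.        ]] [-0.06470541  0.          0.          0.          0.        ] [-2.28817419  1.75983482  0.27403816] [-0.62520763 -0.03641809  0.39300059]
{'time_s': 0.15, 'qpos': array([-1.33097823e+00,  4.23683303e-01,  1.63047111e+00, -2.52127417e-05,
        1.08863102e+00, -1.90404540e-02]), 'dq': array([-1.28902122e-03,  3.33362681e-05, -2.02354603e-03, -1.26163263e-03,
       -6.43180010e-04,  2.12717872e-04]), 'joint_torque': array([-4.41759366e-04, -5.44982386e+01, -2.73919523e+01,  6.44090935e-02,
        2.04595324e-02, -7.99507029e-05]), 'position': array([ 0.15987906, -0.60376746,  0.22208607]), 'eef_rot': array([-3.14159226e+00,  1.19299027e-03, -1.31192607e+00]), 'wrist_force': array([ 0.08332371,  0.72163486, -0.32572598]), 'ft_torque': array([-0.03631674,  0.01991311,  0.08269387]), 'grip_width': 1.0042131806239305}
```

View pics/top0.png

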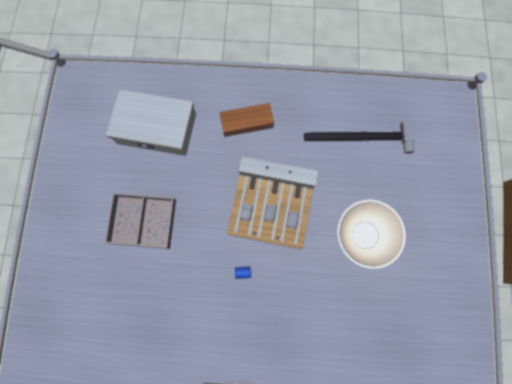

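View pics/side0.png

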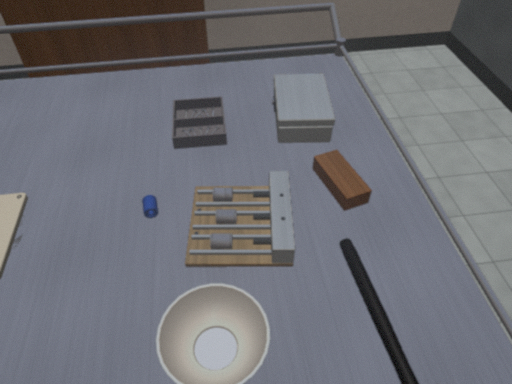

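View pics/wrist0.png

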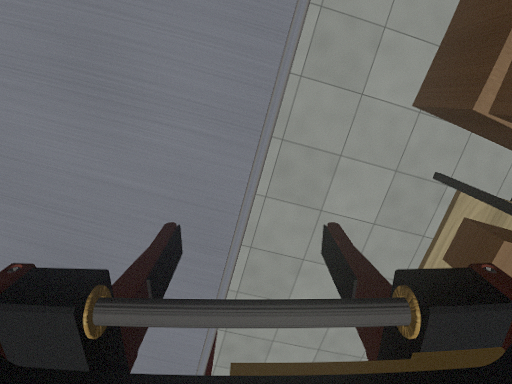

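Top view: gauge around (273,203) with wall to the top, three sleeves in lanes near (247,212), (270,212), (292,218). The bowl is at (371,234) and the blue look-alike at (243,272). The side view agrees.

```bash
cat > h.py <<'E'
import numpy as np, cv2
from station import ctrl
def cast(im,uv,z):
    uv=np.array(uv,float).reshape(-1,1,2)
    n=cv2.undistortPoints(uv,np.array(im["intrinsics"]),np.array(im["D"])).reshape(-1,2)
    R=cv2.Rodrigues(np.array(im["rvec"]))[0]; t=np.array(im["tvec"]).ravel()
    d=np.c_[n,np.ones(len(n))]@R; c=-R.T@t
    return c+d*((z-c[2])/d[:,2])[:,None]
def proj(im,P):
    return cv2.projectPoints(np.array(P,float).reshape(-1,1,3),np.array(im["rvec"]),np.array(im["tvec"]),np.array(im["intrinsics"]),np.array(im["D"]))[0].reshape(-1,2)
def st(): return ctrl.read_state()
E
python3 - <<'E'
from h import *
for n,(x,y,w,h) in {"top":(220,145,110,110),"side":(180,160,120,115)}.items():
    im=ctrl.get_image(n); c=im["pixels"][y:y+h,x:x+w]
    cv2.imwrite(f"pics/{n}c.png",cv2.resize(c,None,fx=5,fy=5,interpolation=cv2.INTER_CUBIC))
im=ctrl.get_image("top")
hsv=cv2.cvtColor(im["pixels"],cv2.COLOR_BGR2HSV)
m=cv2.inRange(hsv,(8,80,80),(25,255,255)); m[:, :220]=0; m[:,330:]=0; m[:145]=0;m[260:]=0
pts=cv2.findNonZero(m); r=cv2.minAreaRect(pts); print(r,cv2.boxPoints(r))
# bowl
b=cv2.inRange(hsv,(0,0,150),(40,90,255));b[:,:325]=0;b[:,420:]=0;b[:190]=0;b[280:]=0
e=cv2.minEnclosingCircle(cv2.findNonZero(b));print(e,cast(im,e[0],0.06), cast(im,[[243,272]],0.015))
print(cast(im,cv2.boxPoints(r),0.012))
E
```

```text
((270.3846130371094, 211.07691955566406), (75.30859375, 60.01153564453125), 11.309932708740234) [[227.57692 233.11539]
 [239.34615 174.26923]
 [313.19232 189.03845]
 [301.4231  247.88461]]
((371.2006530761719, 233.46340942382812), 33.5098762512207) [[ 0.49136701 -0.28572612  0.06      ]] [[0.38006024 0.02396358 0.015     ]]
[[ 0.47566672  0.07047354  0.012     ]
 [ 0.63441583  0.05110727  0.012     ]
 [ 0.60588996 -0.1473823   0.012     ]
 [ 0.44940581 -0.12134572  0.012     ]]
```

View pics/topc.png

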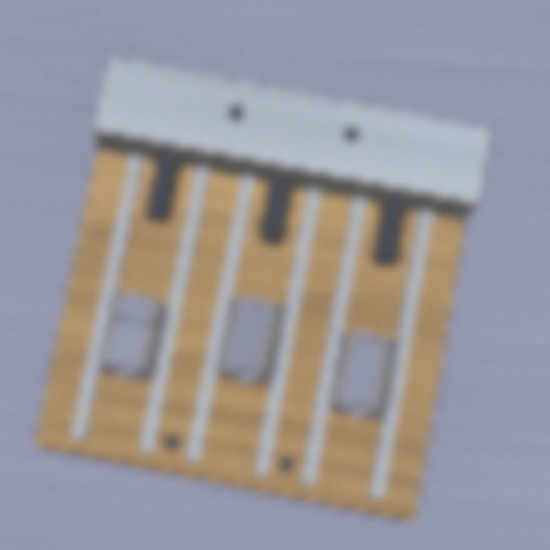

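View pics/sidec.png

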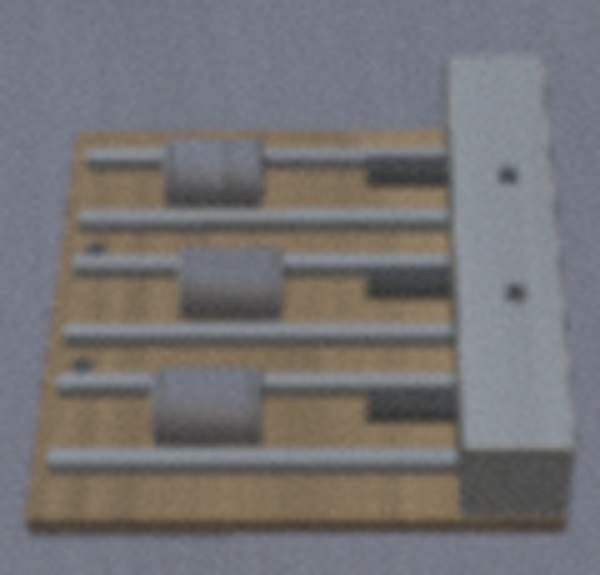

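Run:
```python
from h import *
from scipy.spatial.transform import Rotation as Ro
im=ctrl.get_image("wrist"); R=cv2.Rodrigues(np.array(im["rvec"]))[0]; c=-R.T@im["tvec"]
s=st(); T=Ro.from_euler("xyz",s["eef_rot"]).as_matrix()
print("cam in tool",T.T@(c-s["position"]),"axes",T.T@R.T)
t=ctrl.get_image("top"); off=np.array([220,145])
f=cast(t,np.array([[40,445],[412,518]])/5+off-.4,0.012); w=cast(t,np.array([[110,58],[488,130],[97,133],[470,207]])/5+off-.4,0.056)
print(f,np.linalg.norm(f[0]-f[1]));print(w)
sd=ctrl.get_image("side"); off=np.array([180,160])
ws=cast(sd,np.array([[450,58],[545,58],[460,447],[575,447]])/5+off-.4,0.056);print(ws)
e=lambda a,b:np.degrees(np.arctan2(*(a-b)[[1,0]]))
print(e(f[0],f[1])-90,e(w[0],w[1])-90,e(w[2],w[3])-90,e(ws[1],ws[3])-90,e(ws[0],ws[2])-90)
# bowl from side
hsv=cv2.cvtColor(sd["pixels"],cv2.COLOR_BGR2HSV);b=cv2.inRange(hsv,(0,0,110),(40,255,255));b[:282]=0;b[:,:150]=0;b[:,275:]=0
p=cv2.findContours(b,0,1)[0];p=max(p,key=cv2.contourArea)
el=cv2.fitEllipse(p);print(el,cast(sd,el[0],0.06))
```

```text
cam in tool [ 0.00102112 -0.08432218 -0.16258417] axes [[ 9.99999757e-01  6.77505264e-04 -1.63940918e-04]
 [-5.96301953e-04  9.53258322e-01  3.02155947e-01]
 [ 3.60990288e-04 -3.02155775e-01  9.53258494e-01]]
[[ 0.47442289  0.07031853  0.012     ]
 [ 0.44869168 -0.12285198  0.012     ]] 0.19487674130251814
[[ 0.67111115  0.04596058  0.056     ]
 [ 0.64449245 -0.14953935  0.056     ]
 [ 0.63071575  0.04981874  0.056     ]
 [ 0.6034884  -0.14132536  0.056     ]]
[[ 0.63084592  0.04763959  0.056     ]
 [ 0.66996433  0.04191162  0.056     ]
 [ 0.60187548 -0.14714232  0.056     ]
 [ 0.64165701 -0.15271401  0.056     ]]
-7.587398957123696 -7.753546350581615 -8.106909139777585 -8.275356072182802 -8.45973871695989
((212.73097229003906, 336.1890869140625), (99.86001586914062, 110.192626953125), 71.18699645996094) [[ 0.48894103 -0.2921434   0.06      ]]
```

Gauge yaw is about -8°, centre about (0.558,-0.039). Next, a closer look with the wrist camera from the robot side.

```bash
cat >> h.py <<'E'
G=dict(c=np.array([0.558,-0.039]),yaw=np.radians(-8.1))
def g2w(x,y,z):
    c,s=np.cos(G["yaw"]),np.sin(G["yaw"]); return [G["c"][0]+c*x-s*y,G["c"][1]+s*x+c*y,z]
def w2g(P):
    P=np.atleast_2d(P); c,s=np.cos(G["yaw"]),np.sin(G["yaw"]); d=P[:,:2]-G["c"]
    return np.c_[c*d[:,0]+s*d[:,1],-s*d[:,0]+c*d[:,1],P[:,2]]*1000
def ori(): return [np.pi,0,np.pi/2+G["yaw"]]
E
python3 - <<'E'
from h import *
print(st()["time_s"])
ctrl.move_ptp(g2w(-0.11,0,0.14),ori())
ctrl.sleep(0.2)
im=ctrl.get_image("wrist"); import pickle; pickle.dump(im,open("w1.pkl","wb"))
cv2.imwrite("pics/w1.png",cv2.resize(im["pixels"],None,fx=1.5,fy=1.5,interpolation=cv2.INTER_CUBIC)); s=st();print(s["time_s"],s["position"],s["wrist_force"],s["qpos"])
E
```

```text
0.45
3.0333 [ 0.44917773 -0.02386678  0.14001552] [-0.38426715  0.27297869  0.10829764] [-7.95511474e-02  2.99159112e-01  2.06806582e+00  1.67470062e-05
  7.74278925e-01 -1.50809380e+00]
```

View pics/w1.png

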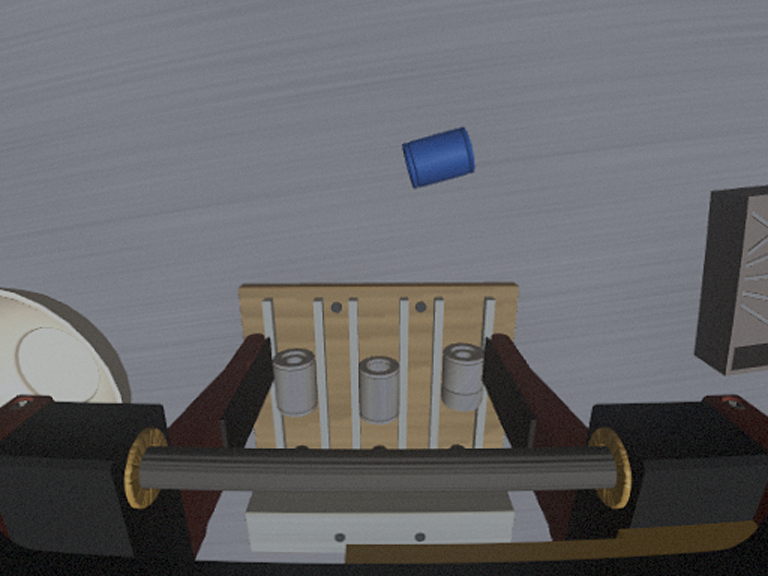

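Run:
```python
from h import *
import pickle
im=pickle.load(open("w1.pkl","rb"))
q=lambda a:(np.array(a,float)+.5)/1.5-.5
P=lambda a,z:np.round(w2g(cast(im,q(a),z)),1).tolist()
print("corners (expect -100,-+100)",P([[240,286],[518,284]],.012))
print("wall top (60/100,-+100)",P([[248,514],[512,512],[248,551],[512,550]],.056))
print("rail ends z.02, mid y (+-17.8 from lanes)",P([[267,298],[318,298],[353,298],[404,298],[438,298],[490,298]],.020))
print("sleeve near-top edge z.042",P([[294,349],[378,358],[464,345]],.042))
```

```text
corners (expect -100,-+100) [[-99.3, -98.1, 12.0], [-100.6, 98.4, 12.0]]
wall top (60/100,-+100) [[63.2, -96.5, 56.0], [61.5, 98.0, 56.0], [100.8, -100.7, 56.0], [100.1, 102.5, 56.0]]
rail ends z.02, mid y (+-17.8 from lanes) [[-93.1, -77.4, 20.0], [-93.1, -42.0, 20.0], [-93.1, -17.8, 20.0], [-93.1, 17.4, 20.0], [-93.0, 40.9, 20.0], [-93.0, 77.0, 20.0]]
sleeve near-top edge z.042 [[-65.0, -56.3, 42.0], [-58.4, -0.6, 42.0], [-67.8, 56.3, 42.0]]
```

```bash
cat >> h.py <<'E'
def push(y,x0,x1,lim,feed=0.04,z=0.024):
    hit=ctrl.movel(g2w(x1,y,z),feed=feed,force_limit=lim,orientation=ori())
    s=st(); f=np.array(s["wrist_force"]); c=np.array([np.cos(G["yaw"]),np.sin(G["yaw"]),0])
    print("hit",hit,"tcp_g",np.round(w2g(s["position"]),2),"Fx_g %.2f"%(f@c),"F",np.round(f,2),"t",s["time_s"]); return hit
def snap(n,cam="wrist",crop=None,k=1.5):
    im=ctrl.get_image(cam);p=im["pixels"]
    if crop: x,y,w,h=crop;p=p[y:y+h,x:x+w]
    cv2.imwrite(f"pics/{n}.png",cv2.resize(p,None,fx=k,fy=k,interpolation=cv2.INTER_CUBIC)); return im
E
python3 - <<'E'
from h import *
ctrl.move_ptp(g2w(-0.095,0.06,0.07),ori()); ctrl.grip(0.0)
print(ctrl.movel(g2w(-0.095,0.06,0.024),feed=0.15,force_limit=5))
push(.06,0,-0.035,3)
push(.06,0,0.02,3)
snap("p1",'side',(180,160,120,115),5); snap("p1t",'top',(220,145,110,110),5)
E
```

```text
False
hit False tcp_g [[-34.95  60.04  24.08]] Fx_g 0.45 F [ 0.41 -0.34 -0.09] t 6.9417
hit True tcp_g [[-33.47  59.9   23.68]] Fx_g -0.07 F [0.01 0.61 0.89] t 7.2917
```

View pics/p1.png

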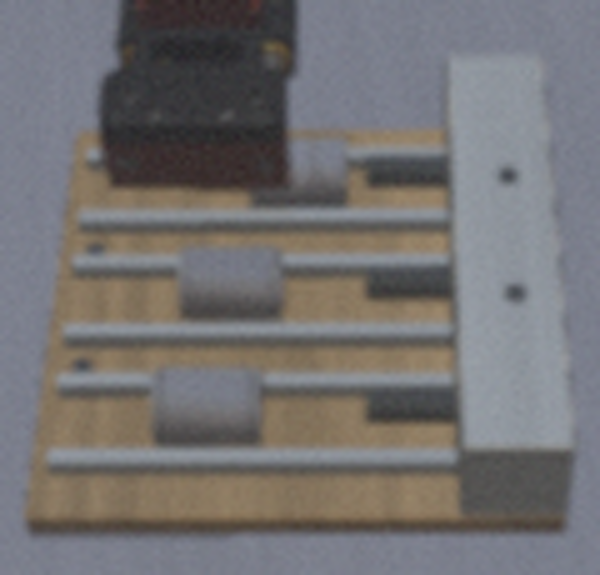

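The left sleeve moved to just short of its pin. That stop was false: there is no force now. I'll carry on.

Run:
```python
from h import *
for i in range(4):
    push(.06,0,0.02,3.5,feed=0.03)
    ctrl.sleep(0.1); s=st(); print(np.round(s["wrist_force"],2))
    if s["wrist_force"][0]<-2: break
snap("p2",'side',(180,160,120,115),5)
```

```text
hit True tcp_g [[-11.23  59.7   23.02]] Fx_g -2.28 F [-2.23  0.54  2.12] t 8.3417
[-0.76  0.65  0.25]
hit True tcp_g [[-12.18  59.61  22.44]] Fx_g 0.54 F [ 0.52 -0.19  0.08] t 8.6917
[ 0.9  -0.2   0.07]
hit True tcp_g [[-12.14  59.45  21.78]] Fx_g 0.24 F [ 0.31  0.46 -0.23] t 9.1
[-1.11  0.22 -0.79]
hit True tcp_g [[-12.19  59.32  21.22]] Fx_g -0.12 F [-0.25 -0.88 -0.02] t 9.4917
[ 0.23 -0.25  0.84]
```

View pics/p2.png

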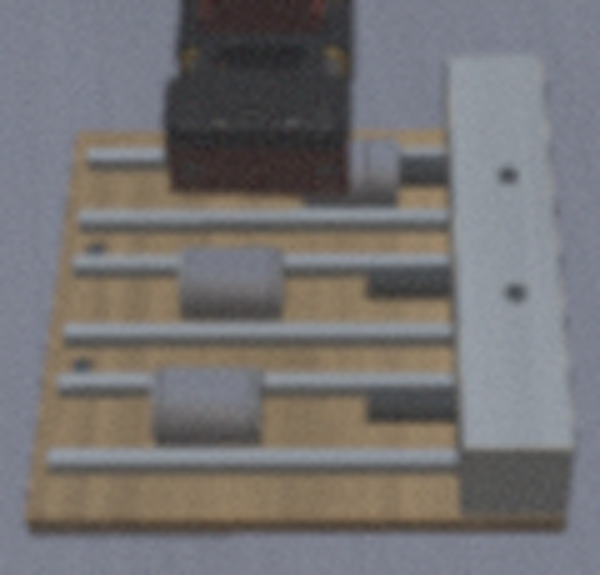

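```bash
cat >> h.py <<'E'
def F(n=6):
    a=[];c=np.array([np.cos(G["yaw"]),np.sin(G["yaw"]),0])
    for _ in range(n): ctrl.sleep(0.02); a.append(st()["wrist_force"])
    s=st(); f=np.mean(a,0); print("tcp",np.round(w2g(s["position"])[0],2),"Fx %.2f"%(f@c),"Fz %.2f"%f[2],"t",s["time_s"]); return f@c
E
python3 - <<'E'
from h import *
ctrl.movel(g2w(-0.014,.06,0.025),feed=.05); F()
for x in (-.012,-.0105,-.009):
    ctrl.movel(g2w(x,.06,0.025),feed=.03,force_limit=8); F()
E
```

```text
tcp [-13.96  60.02  25.09] Fx 0.02 Fz 0.10 t 9.9917
tcp [-11.93  59.99  24.95] Fx -0.14 Fz 0.19 t 10.3417
tcp [-11.81  59.92  24.82] Fx -5.24 Fz 3.61 t 10.6917
tcp [-11.33  59.87  24.76] Fx -8.08 Fz 6.35 t 11.0417
```

Resistance starts at about 12 mm of pin engagement, which looks like a balk. I'll back off and confirm with a fresh push at another height.

Run:
```python
from h import *
ctrl.movel(g2w(-0.02,.06,0.029),feed=.08); F()
ctrl.movel(g2w(-0.0095,.06,0.0295),feed=.03,force_limit=6); F()
ctrl.movel(g2w(-0.05,.06,0.0295),feed=.15); 
snap("p3",'side',(180,160,120,115),5)
ctrl.movel(g2w(-0.05,.06,0.075),feed=.2); snap("p3w")
```

```text
tcp [-19.31  60.07  29.27] Fx -0.13 Fz -0.27 t 11.4417
tcp [-11.51  59.75  28.71] Fx -1.93 Fz 1.44 t 11.9333
```

View pics/p3.png

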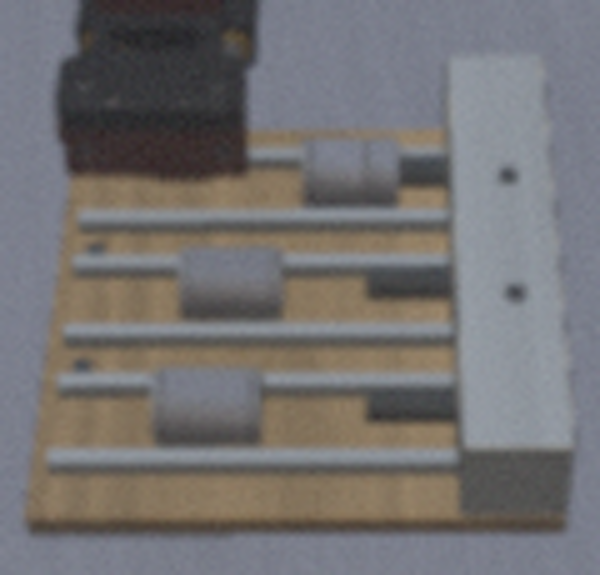

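View pics/p3w.png

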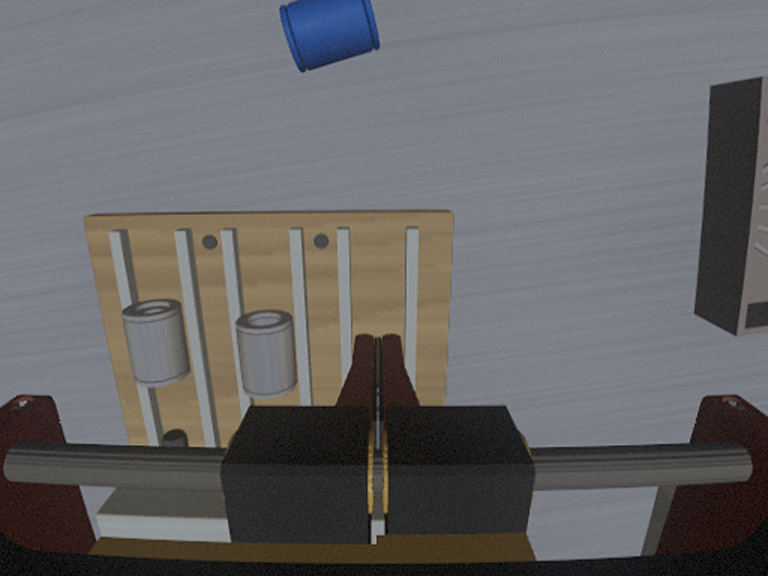

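The left sleeve balked about 12 mm onto its pin both times, and the side view at (345,170) shows it stuck there. So it is a reject: grip it, draw it back and put it in the bowl.

```bash
cat >> h.py <<'E'
BOWL=[0.490,-0.289]
def pick(y,x):
    ctrl.grip(0.5)
    ctrl.movel(g2w(x,y,0.07),feed=.25)
    h=ctrl.movel(g2w(x,y,0.0235),feed=.1,force_limit=6); print("down hit",h); F(3)
    ctrl.grip(0.0); print("grip",st()["grip_width"])
def take(y,x,xb):
    ctrl.movel(g2w(xb,y,0.0245),feed=.1); F(3)
    ctrl.movel(g2w(xb,y,0.13),feed=.2); print("grip",st()["grip_width"])
E
python3 - <<'E'
from h import *
pick(.06,.015); take(.06,.015,-.035)
snap("t1",'side',k=1.5)
E
```

```text
down hit False
tcp [15.15 60.08 23.82] Fx 0.24 Fz 0.04 t 14.7167
grip 0.3286129722716624
tcp [-34.32  60.06  24.51] Fx -0.33 Fz -1.73 t 15.8083
grip 0.3222821586513699
```

View pics/t1.png

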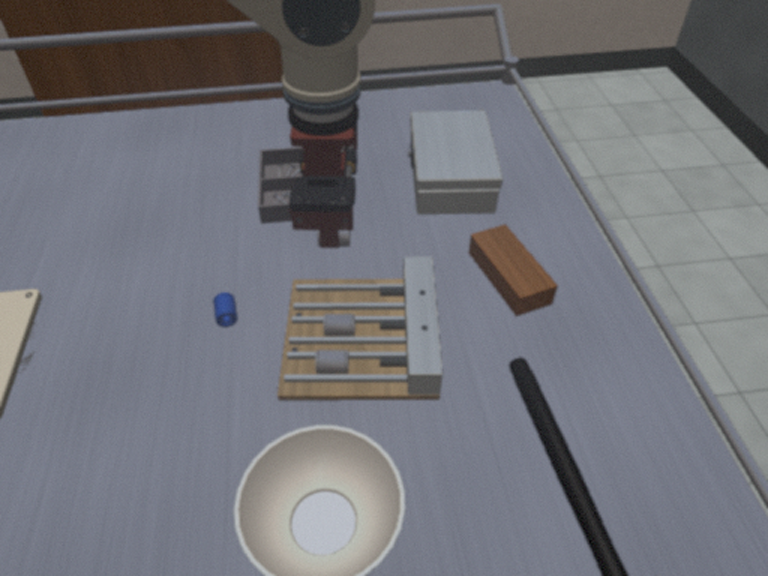

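The sleeve is in the grip and its lane is empty. Moving it to the bowl.

```bash
cat >> h.py <<'E'
def drop(dx=0,z=0.05):
    p=[BOWL[0]+dx,BOWL[1]]
    ctrl.movel(p+[0.13],feed=.3); print("grip",st()["grip_width"])
    h=ctrl.movel(p+[z],feed=.15,force_limit=8); print("bowl hit",h,st()["position"])
    ctrl.grip(0.6); ctrl.movel(p+[0.13],feed=.25)
E
python3 - <<'E'
from h import *
drop()
snap("d1",'side',k=1.5);print(st()["time_s"])
E
```

```text
grip 0.3251594860764747
bowl hit False [ 0.4905092  -0.28875691  0.05036598]
19.525
```

View pics/d1.png

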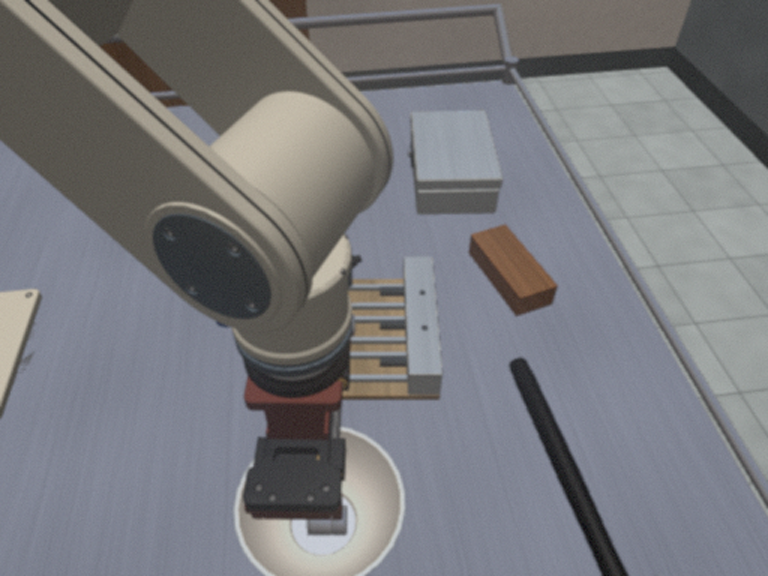

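The sleeve lies in the bowl at (327,520). Now the middle lane.

```bash
cat >> h.py <<'E'
def test(y):
    ctrl.movel(g2w(-0.095,y,0.13),feed=.35); ctrl.grip(0.0)
    print(ctrl.movel(g2w(-0.095,y,0.026),feed=.25,force_limit=8))
    print(ctrl.movel(g2w(-0.03,y,0.026),feed=.08,force_limit=6)); F(3)
    print(ctrl.movel(g2w(0.012,y,0.026),feed=.03,force_limit=5)); return F()
E
python3 - <<'E'
from h import *
test(0)
snap("q1",'side',(180,160,120,115),5)
E
```

```text
False
False
tcp [-30.37  -0.    25.92] Fx -0.22 Fz 0.25 t 22.925
True
tcp [ 7.75 -0.09 25.31] Fx -0.37 Fz -0.10 t 24.2
```

View pics/q1.png

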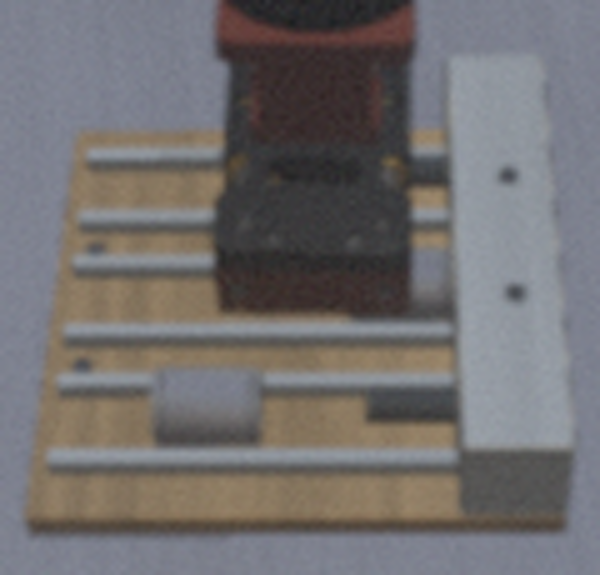

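Run:
```python
from h import *
for x in (.010,.0115):
    print(ctrl.movel(g2w(x,0,0.026),feed=.03,force_limit=9)); F()
ctrl.movel(g2w(-.03,0,0.027),feed=.15)
ctrl.movel(g2w(-.095,0,0.09),feed=.3)
snap("q2",'side',(180,160,120,115),5);snap("q2t",'top',(220,145,110,110),5)
```

```text
False
tcp [ 8.4  -0.11 25.46] Fx -4.93 Fz 0.14 t 24.6
False
tcp [ 8.4  -0.15 25.4 ] Fx -9.54 Fz 4.46 t 24.95
```

View pics/q2.png

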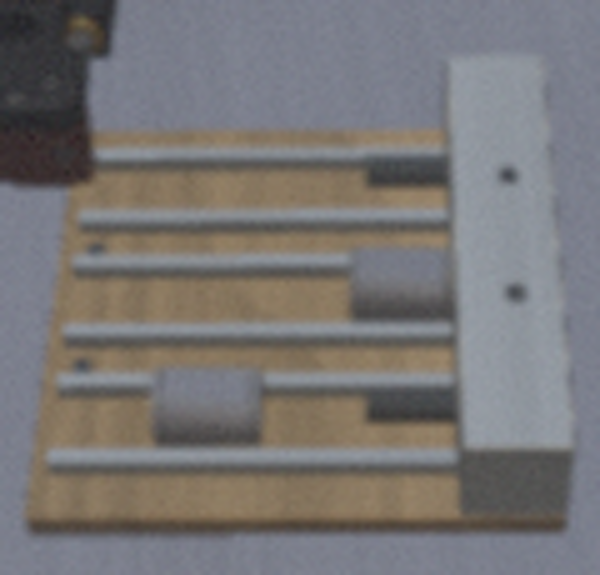

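View pics/q2t.png

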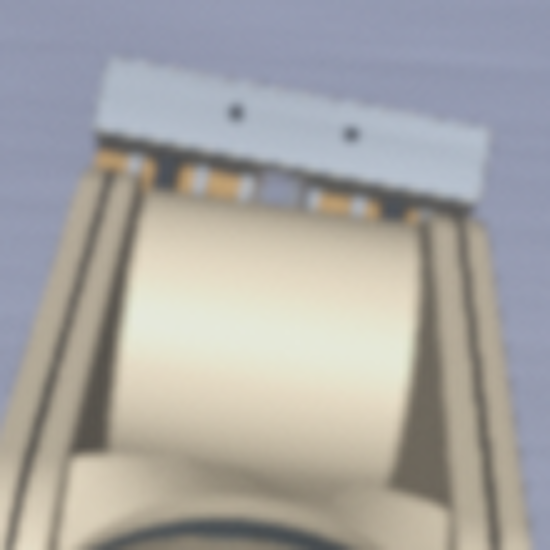

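The middle sleeve is home: at TCP x=8.4 the force rose from 5 to 9.5 N with no further travel, and the side view shows it against the wall at (450,285). Now the right lane.

Run:
```python
from h import *
test(-.06)
snap("r1",'side',(180,160,120,115),5)
```

```text
False
False
tcp [-30.42 -59.98  25.92] Fx 0.16 Fz 0.21 t 28.0833
True
tcp [-22.5  -59.94  25.33] Fx -0.11 Fz -0.09 t 28.7583
```

View pics/r1.png

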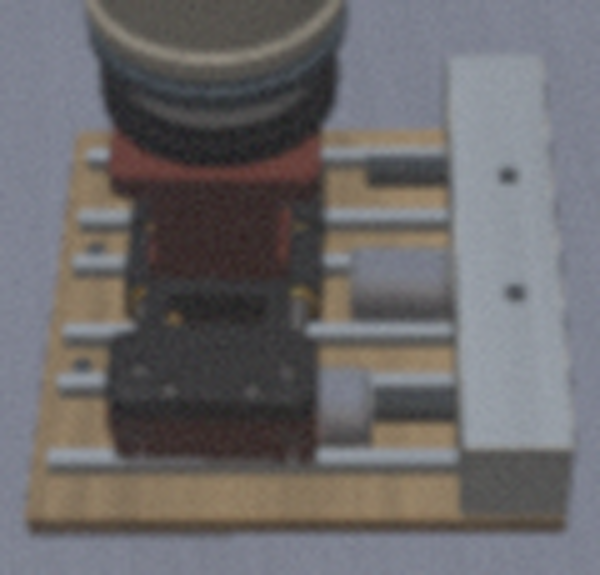

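Run:
```python
from h import *
ctrl.movel(g2w(-.03,-.06,0.028),feed=.08)
print(ctrl.movel(g2w(-.0195,-.06,0.028),feed=.03,force_limit=7)); F()
ctrl.movel(g2w(-.0195,-.06,0.028),feed=.03,force_limit=7); F()
ctrl.movel(g2w(-.03,-.06,0.024),feed=.08)
print(ctrl.movel(g2w(-.0190,-.06,0.024),feed=.03,force_limit=7)); F()
```

```text
True
tcp [-22.11 -59.93  27.39] Fx -2.21 Fz 1.64 t 29.525
tcp [-20.86 -59.93  27.52] Fx -4.98 Fz 0.68 t 29.875
True
tcp [-22.26 -59.92  23.48] Fx -2.00 Fz 1.24 t 30.625
```

The third sleeve balks about 3–4 mm onto its pin at the same place each time, with a springy 5 N. So it is a reject too.

Run:
```python
from h import *
ctrl.movel(g2w(-.045,-.06,0.03),feed=.15)
ctrl.movel(g2w(-.045,-.06,0.075),feed=.2)
pick(-.06,.007); take(-.06,.007,-.04)
drop(z=0.065)
ctrl.movel([0.40,-0.40,0.25],feed=.3)
print(st()["time_s"])
snap("e1",'side',k=1.5); snap("e1t",'top',k=1.5)
```

```text
down hit False
tcp [  7.2  -60.05  23.82] Fx 0.32 Fz 0.04 t 33.1583
grip 0.3282439020980504
tcp [-39.26 -60.05  24.55] Fx -0.01 Fz -1.19 t 34.2167
grip 0.32664723826603237
grip 0.32711947113150447
bowl hit False [ 0.49039682 -0.28826465  0.06521235]
38.05
```

View pics/e1.png

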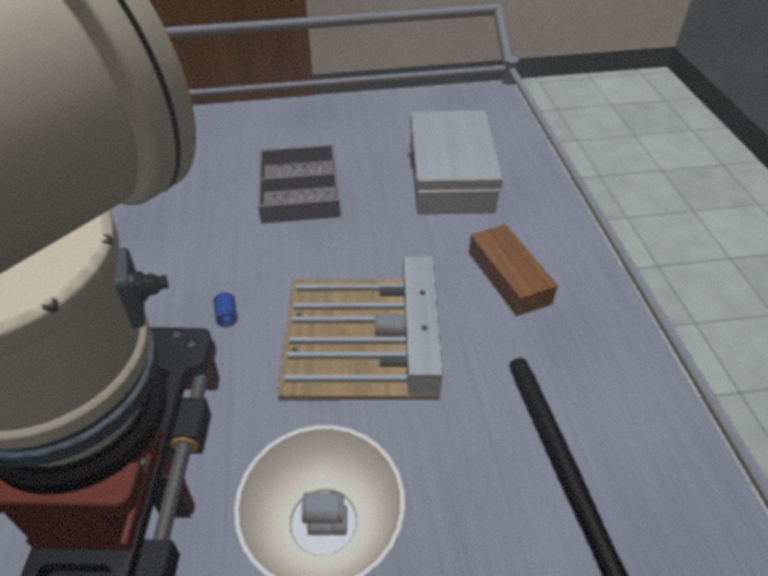

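View pics/e1t.png

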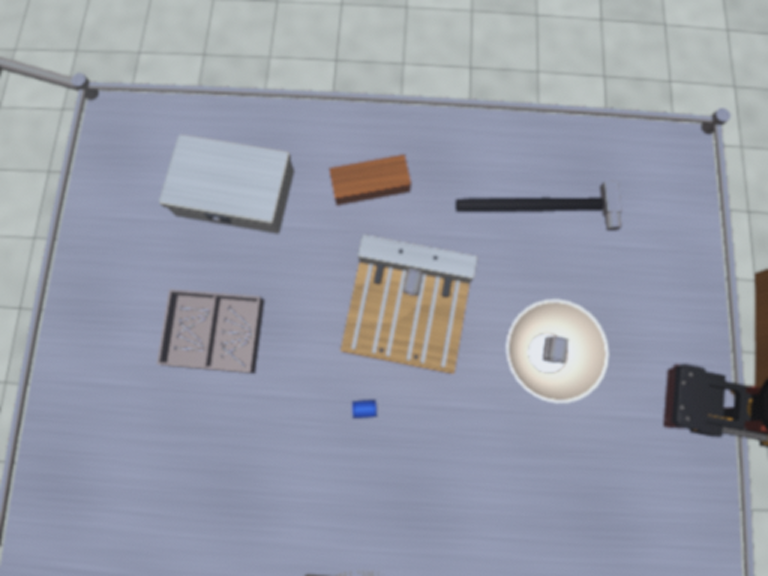

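Both rejects are in the bowl at (325,510), the middle sleeve is against the wall at (390,325), and the other things haven't moved. Handing in.

Run:
```python
from h import *
ctrl.finish_job()
```

```text
the job is handed in; nothing more can be done
```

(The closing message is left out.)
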